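Close a snap-cap sample vial in bench-held capping pliers

ROBOT

A 6-joint arm with a two-finger parallel gripper is mounted at the origin on the work surface. World frame = base frame: x ahead of the robot, y to its left, z up, the work surface at z = 0. Lengths are in mm, angles in rad, forces in N, time in s.
With the tool pointing down it reaches from about 325 to 1000 mm from the base axis. Payload 5.1 kg.
Tool frame: the origin (TCP) lies at the very end of the fingers, on their centre line; the grasp point (between the pads) lies 19 mm behind it; z points along the fingers, y is the line along which they close (so a half turn about z gives the same grasp; the last joint's range is limited). The gripper opens to 85 mm and grips with 20 to 120 N. Pads are 22 mm wide; open, the fingers measure 114 mm over their backs; the gripper's body (76 mm by 85 mm) begins 54 mm behind the grasp point. The pads swing forward as they close: fully open they stand 13 mm farther back than shut.
Start: joints at [-1.235, 0.124, 1.65, -0, 1.367, -0.083], TCP at [264.299, -593.827, 231.322] pointing down, gripper open.
Joint ranges: [-2.61, 2.61], [-1.02, 2.33], [0.03, 2.71], [-1.35, 4.49], [0.32, 2.68], [-2.91, 2.91]. Speed limits (rad/s): [2.57, 2.57, 3.14, 3.14, 3.14, 3.14].

INTERFACE

Orientations are given as [roll, pitch, yaw] about the fixed x, y, z axes, in that order (R = Rz(yaw) Ry(pitch) Rx(roll)).
In Python, from plant import ctrl gives the robot as it stands.
- The arm moves only by the tool arm_command, never from a script. Its argument "steps" is a list of rows, each a list of 6 numbers: the shift along the tool's x, y, z in units of 0.2 m (1.0 is 0.2 m), then the turn, a rotation vector about the tool's x, y, z in units of 60 degrees (1.0 is 60 degrees). In form: [[x, y, z, wx, wy, wz], ...]. A call has 1 to 10 rows; each row shifts and turns the commanded pose from where the row before left it, along the tool's axes as they then stand; what a row does not reach is not made up. A row lasts 1/10 s, in which the tool goes at most 50 mm and 8.59 degrees, less where a joint would pass 70% of its speed; a pose out of reach is approached as far as the arm can. A call with a number of a shift or a turn outside -1 to 1 is refused whole. A call with a gripper value outside its range is refused whole. "claw" is the gripper command: -1 is fully open, 1 is shut, values between are in proportion, set as the call begins (left out, the last holds). The fingers move at their own pace and stop on an object; the grip force is fixed at half the most. Time passes only in rows, so rows that do not move let the fingers close. It gives the time, the measured TCP pose, the force, the opening and the grip force at its end, in the units of the state.
- ctrl.get_state(): the state, without advancing time (a new reading comes with each control period).
- ctrl.snapshot(name): name is "scene" or "top" or "wrist"; returns a dict with "img" (480x640x3 uint8, red, green, blue), "range_z" (480x640 float32, mm along the optical axis (not along the pixel's ray), 0 where there is no reading), "fx", "fy", "cx", "cy" (pixels), "view" (4x4, takes a point from world to camera coordinates). Camera axes: x right, y up, looking along -z (the intrinsics and any distortion apply to the point x, -y, -z); pixel columns grow to the right and rows downward; lengths in mm; the calibration is good to about 2 mm. A picture is of the moment at which its call begins.
- ctrl.finish_job(): hands the job in; it is judged then, once.
The state is a dict: "t": time; "joints": joint angles; "qd": joint speeds; "effort": joint torques, N m; "ee_pos": TCP position; "eef_rot": TCP orientation; "force": force on the tool from outside, world axes, zero at the start; "ft_torque": the same for the moment, N m; "gripper_width": finger opening in mm; "finger_force": force on a finger pad.
Only numpy, scipy, OpenCV 4.12 (cv2) and the standard library are available. Lean on these libraries where they do the work, as an engineer would, in place of code of your own. Each camera call takes 0.05 s, during which the arm holds its last target. There are 200 camera calls.

TASK

Take the vial with the raised red cap from the rack and set it all the way down in the nest of the shuttle, slide the shuttle fully home under the jaw of the capping pliers, and slowly press the upper handle of the pliers until the cap snaps down fully, easing off as soon as it clicks so that the glass is not crushed. Then let the handle spring back up, leaving the vial standing in the nest under the jaw; close the cap only with the pliers and leave the other vials, the beaker and the jar where they are.

Things in the scene. Friction and masses are not known exactly. Their poses are not given: they have to be found in the camera images.
- vial_mid (a point): Point on the axis of the vial to be closed, 30 mm above its foot, z up. Amber glass cylinder, 23 mm diameter, about 70 g, white paper label, raised red snap cap. Sides straight to 44 mm above the foot, then a neck; the cap (23 mm diameter, 10 mm tall) tops out 61 mm above the foot while raised, 56 mm when snapped down. Stands upright in one of the rack's three holes.
- rack: Blue rack 156 x 56 x 24 mm (x, y, z of its own frame), fixed; origin at the centre of its underside. Three holes 26 mm wide and 14 mm deep, 48 mm apart along its x, their floor 10 mm above the bench. The raised red vial is in any one of them; the other two hold closed vials.
- closed_vial_a: Bystander in the rack: vial of the same size with a white cap already down; origin at its foot.
- closed_vial_b: Bystander in the rack: another such closed white-capped vial; origin at its foot.
- base: Blue base plate of the capper, 220 x 270 x 10 mm, fixed to the bench; origin on the bench straight below the pliers' jaw when home. Its x runs along the pliers away from the robot (the handles point to -x), its y along the shuttle's rails; the shuttle's loading end is at +y (plate from y = -60 to +210 mm, x = +-110 mm).
- shuttle (a joint): Travel of the aluminium shuttle along the rails, m: 0 at its outer end (the base's +y), 0.12 fully home against its stop with the nest under the jaw. It slides towards the base's -y with about 2.5 N of friction and stays where it is left.
- nest (a point): Centre of the floor of the round nest in the shuttle, 45 mm above the bench, where the vial's foot must stand. The nest is 26 mm wide and 12 mm deep, its mouth chamfered 4 mm wide all round; the shuttle block is 70 mm (base x) by 64 mm (base y), its top 57 mm above the bench.
- push_plate (a point): Outer face (towards the base's +y) of the shuttle's upright black push plate, 73 mm above the bench and 42 mm from the nest's axis. The plate is 34 mm wide along the base's x, 10 mm thick, its top 85 mm above the bench. Push it here towards the base's -y.
- lever (a joint): Angle of the upper pliers handle, rad: 0 open (sprung up), 0.40 at its hard stop; grows as pressed down. Hinge 75 mm beyond the jaw (base +x), 108 to 111 mm above the bench. The round pad under the jaw (24 mm) sits on an adjusting screw set differently each time: open, it is 2 to 17 mm above a raised cap in the nest, so the angle of the click varies. Return spring: 2 to 3 N at the handle.
- handle_press (a point): Where to press down: middle of the top of the upper handle's black grip (125 mm along the base's x, 26 mm wide), 115 mm in front of the jaw (base -x), 167 to 170 mm above the bench when open. 1 N here gives 2.5 N at the jaw: it needs 12 to 16 N (with rubbing), over 15 to 62 mm of travel, then goes solid; over 70 N on the cap (28 N here) crushes the vial: press slowly, about 10 mm/s.
- beaker: Bystander: glass beaker 66 mm wide, 85 mm tall; origin at the centre of its underside.
- reagent_jar: Bystander: amber jar 52 mm wide, 85 mm tall, black lid; origin at the centre of its underside.
- cap_top (a point): Centre of the top of the red cap, on the vial's axis: 31 mm above vial_mid while raised, 26 mm when snapped fully down. Inside is a sprung over-centre catch: it resists with up to 24 N at first, then gives way; past about 4.2 of its 5 mm it clicks over, pulls the cap down and holds it there; let go before that, the cap pops back up.

How it is judged (in metres and radians):
On the way, in this order (a step that is already met when the one before it is completed fails the run):
1. the vial stands fully down in the shuttle's nest, cap still raised (horizontal distance between vial_mid and nest below 0.005 m and z of vial_mid in the frame of nest below 0.033 m and angle between vial_mid's own z axis and vertical below 0.12 rad and z of cap_top in the frame of vial_mid above 0.0285 m), for 0.2 s.
2. the shuttle with the vial is fully home under the jaw, cap still raised (value of joint shuttle above 0.116 m and horizontal distance between vial_mid and nest below 0.005 m and z of cap_top in the frame of vial_mid above 0.0285 m), for 0.2 s.
3. the cap is snapped down in the pliers while the handle is pressed (z of cap_top in the frame of vial_mid below 0.0268 m and value of joint shuttle above 0.116 m and value of joint lever above 0.06 rad), for 0.05 s.
At the end, for the whole second after the job is handed in: The cap is down (at least 4.2 of its 5 mm), the vial stands upright in the nest (foot within 3 mm of the nest floor, axis within 5 mm), the shuttle is home (above 114 of 120 mm), the pliers' handle is back up (below 0.04 rad) and still (z of cap_top in the frame of vial_mid below 0.0268 m and value of joint shuttle above 0.114 m and value of joint lever below 0.04 rad and horizontal distance between vial_mid and nest below 0.005 m and z of vial_mid in the frame of nest below 0.033 m and angle between vial_mid's own z axis and vertical below 0.12 rad and velocity of joint lever below 0.05 rad/s); the robot touches nothing.
It fails at once if the pad pressed on the vial with more than 70 N: glass crushed (contact force between lever and vial above 70 N).
It fails at once if the cap was closed other than under the pliers (z of cap_top in the frame of vial_mid below 0.028 m and value of joint shuttle below 0.112 m).
It fails at once if a closed vial was moved more than 20 mm (distance of any of closed_vial_a, closed_vial_b from where it was at the start of the episode above 0.02 m).
It fails at once if the beaker or the jar was moved more than 20 mm (distance of any of beaker, reagent_jar from where it was at the start of the episode above 0.02 m).
It also fails if it takes over 72 s, if anything falls off the work surface, if the arm or the gripper's body presses on something with over 40 N, if the wrist force passes 120 N, or if a joint passes its speed limit or range.

## Working session

There is one attempt and no reset: what is moved stays moved. The work goes in short steps, Python scripts to look and compute and a tool call to move; the robot and the scene stay as the last step left them, time stands still between calls to the robot, and variables do not carry over. Pictures are saved under pics/ and viewed, at most 13 in all, crops included, and the job is handed in when it is done.

Besides the shell and the picture viewer there is one more tool, called after "Request:" as name(argument=value, ...) on one line, values as JSON. arm_command: Moves the arm, as the interface text tells. Shifts and turns lie within -1 to 1; 1 stands for 0.2 m of shift or 60 degrees of turn. Its arguments: {"type":"object","properties":{"steps":{"type":"array","items":{"type":"array","items":{"type":"number"}}},"claw":{"type":"number"}},"required":["steps"]}

```bash
mkdir -p pics; ls
python3 - <<'E'
from plant import ctrl
import cv2,numpy as np
for n in("scene","top"):
    s=ctrl.snapshot(n); cv2.imwrite(f"pics/{n}0.png",s["img"][:,:,::-1]); np.savez(f"pics/{n}0.npz",**s)
    print(n,s["fx"],s["fy"],s["cx"],s["cy"],[k for k in s]); print(np.round(s["view"],3).tolist())
print(ctrl.get_state())
E
```

```text
pics
scene 563.7643756181197 563.7643756181197 321.88404572776926 238.16303097088593 ['img', 'range_z', 'fx', 'fy', 'cx', 'cy', 'view']
[[-0.179, 0.984, -0.001, 104.623], [-0.769, -0.139, 0.624, 344.047], [0.613, 0.112, 0.782, -1508.446], [0.0, 0.0, 0.0, 1.0]]
top 563.0817863714478 563.0817863714478 318.16941883879633 234.30436149034136 ['img', 'range_z', 'fx', 'fy', 'cx', 'cy', 'view']
[[0.006, -1.0, -0.012, -16.861], [0.998, 0.005, 0.069, -539.266], [-0.069, -0.012, 0.998, -1442.23], [0.0, 0.0, 0.0, 1.0]]
{'t': 0.1, 'joints': array([-1.23458410e+00,  1.24432019e-01,  1.65154873e+00,  1.45421699e-05,
        1.36752114e+00, -8.25973646e-02]), 'qd': array([ 0.00040628, -0.00073628, -0.00168762,  0.00038491, -0.00193653,
        0.00237691]), 'effort': array([-2.96592689e-04, -4.24934220e+01, -3.66651678e+01, -1.59147089e-05,
        3.98748482e-03, -8.91622136e-06]), 'ee_pos': array([ 264.13022791, -593.30030165,  230.17436987]), 'eef_rot': array([-3.13969109e+00, -1.71707648e-04,  4.18806476e-01]), 'force': array([-0.63758825,  0.10339564, -0.95907985]), 'ft_torque': array([-0.0097519 ,  0.02877236,  0.00903298]), 'finger_force': 0.0, 'gripper_width': 85.42551753224028}
```

View pics/scene0.png

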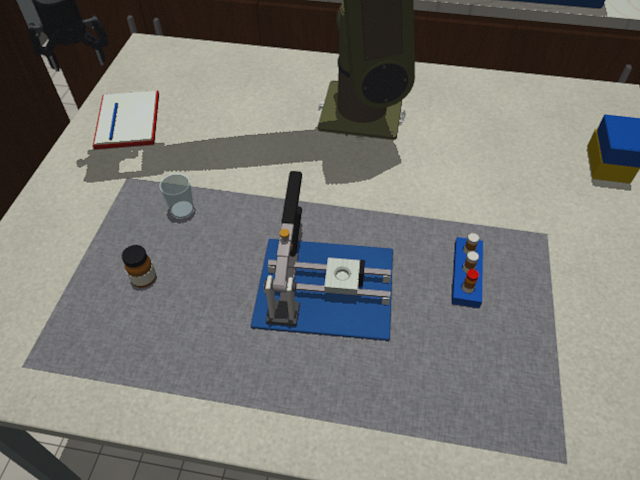

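View pics/top0.png

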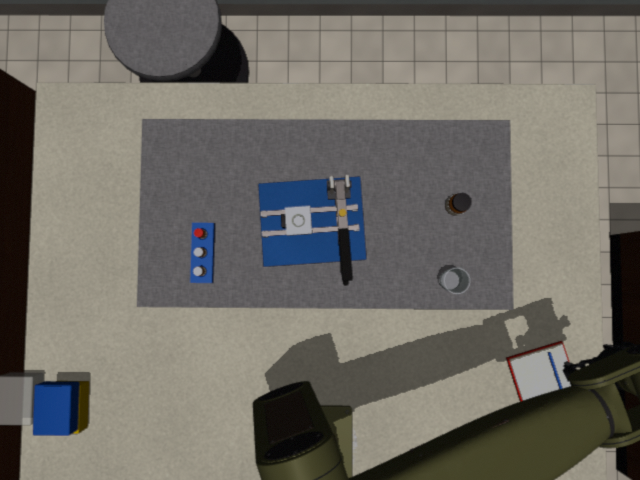

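The scene view shows the raised red cap at (472,275), the nest at (342,273) and the handle at (291,200). In the top view they are at (200,233), (298,220) and (346,255). The red vial stands in the rack's far hole.

```bash
cat > h.py <<'E'
import numpy as np,cv2
def cam(s):
    V=np.array(s["view"],float);R=V[:3,:3];return R,-R.T@V[:3,3]
def ray(s,p):
    R,c=cam(s);d=R.T@np.array([(p[0]-s["cx"])/s["fx"],-(p[1]-s["cy"])/s["fy"],-1.]);return c,d/np.linalg.norm(d)
def plane(s,p,z):
    c,d=ray(s,p);return c+d*(z-c[2])/d[2]
def tri(a,p,b,q):
    A=np.zeros((3,3));y=np.zeros(3)
    r=[ray(a,p),ray(b,q)]
    for c,d in r:
        P=np.eye(3)-np.outer(d,d);A+=P;y+=P@c
    X=np.linalg.solve(A,y);return X,[round(float(np.linalg.norm((np.eye(3)-np.outer(d,d))@(X-c))),1) for c,d in r]
def blobs(s,lo,hi,roi=None,amin=15):
    h=cv2.cvtColor(np.ascontiguousarray(s["img"]),cv2.COLOR_RGB2HSV);m=cv2.inRange(h,np.array(lo),np.array(hi))
    if roi: k=np.zeros_like(m);x0,y0,x1,y1=roi;k[y0:y1,x0:x1]=1;m=m*k
    cs,_=cv2.findContours(m,cv2.RETR_EXTERNAL,cv2.CHAIN_APPROX_NONE)
    return sorted([c for c in cs if cv2.contourArea(c)>=amin],key=cv2.contourArea,reverse=True),m
def cen(c):
    M=cv2.moments(c);return np.array([M["m10"]/M["m00"],M["m01"]/M["m00"]])
def load(n): return dict(np.load(n))
E
python3 - <<'E'
from h import *
np.set_printoptions(precision=1,suppress=True)
S=load("pics/scene0.npz");T=load("pics/top0.npz")
r=lambda s,roi:blobs(s,(0,150,80),(8,255,255),roi)[0]
a=r(S,(440,220,500,310));b=r(T,(180,200,230,290))
print("cap",[(cen(c),cv2.boundingRect(c)) for c in a+b]); print(tri(S,cen(a[0]),T,cen(b[0])))
for roi,z in(((240,165,380,280),10),((180,210,225,290),24)):
    cs,m=blobs(T,(100,120,40),(125,255,255),roi)
    pts=np.vstack([c[:,0] for c in cs]);W=np.array([plane(T,p,z)[:2] for p in pts],np.float32)
    q=cv2.minAreaRect(W);print("rect",q,cv2.boxPoints(q).tolist())
# shuttle block
for s,roi in((S,(320,250,372,300)),(T,(278,200,316,242))):
    cs,m=blobs(s,(0,0,150),(180,60,255),roi);print([(cen(c),cv2.boundingRect(c),cv2.minAreaRect(c)) for c in cs[:3]])
for s,roi in((S,(275,165,310,260)),(T,(332,215,360,290))):
    cs,m=blobs(s,(0,0,0),(180,255,50),roi);print("h",[(cen(c),cv2.minAreaRect(c)) for c in cs[:3]])
E
python3 - <<'E'
import cv2
a=cv2.imread('pics/scene0.png')[155:345,240:400];b=cv2.imread('pics/top0.png')[165:295,250:380]
a=cv2.resize(a,(480,570),interpolation=2);b=cv2.resize(b,(320,320),interpolation=2)
import numpy as np
o=np.zeros((570,800,3),'uint8');o[:,:480]=a;o[:320,480:]=b;cv2.imwrite('pics/c1.png',o)
E
```

```text
cap [(array([472.1, 273.7]), (467, 269, 11, 10)), (array([198.8, 232.6]), (195, 229, 8, 8))]
(array([538.8, 287. ,  66.4]), [1.0, 1.0])
rect ((574.7285766601562, 3.7928466796875), (218.14694213867188, 267.7254943847656), 4.2672200202941895) [[455.9969482421875, 129.1685333251953], [475.91796875, -137.8147735595703], [693.460205078125, -121.58283996582031], [673.5391845703125, 145.4004669189453]]
rect ((490.4377746582031, 286.4293212890625), (58.35188293457031, 153.7213592529297), 89.04768371582031) [[413.102783203125, 258.53485107421875], [566.8029174804688, 255.97998046875], [567.7727661132812, 314.32379150390625], [414.0726318359375, 316.878662109375]]
[(array([342.1, 273.7]), (320, 258, 52, 36), ((345.8664855957031, 274.87701416015625), (53.278812408447266, 32.715450286865234), 5.079607963562012))]
[(array([297.4, 220.2]), (278, 206, 34, 29), ((293.7854309082031, 220.281005859375), (27.0067138671875, 33.19297790527344), 86.18592071533203))]
h [(array([292.9, 207.4]), ((291.74432373046875, 213.48416137695312), (18.019622802734375, 84.352294921875), 6.911226749420166))]
h [(array([344.7, 255.6]), ((344.5724182128906, 256.36895751953125), (55.474388122558594, 11.54332160949707), 85.2363510131836))]
```

View pics/c1.png

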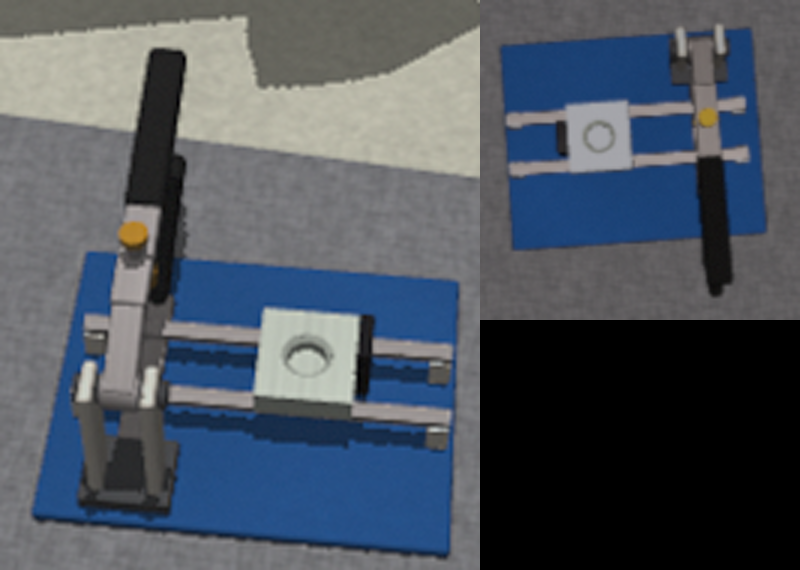

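The crop shows the open pliers with the shuttle at the outer (left) end, its nest at about (598,137) in the right-hand view. The push plate faces outward (world +y). I'll move above the rack and turn the tool so that it closes across y.

Request:
arm_command(steps=[[0, 0, 0, 0, 0, 0.139], [0, 0, 0, 0, 0, 0.139], [0, 0, 0, 0, 0, 0.139], [0.068, -0.22, 0, 0, 0, 0], [0.068, -0.22, 0, 0, 0, 0], [0.068, -0.22, 0, 0, 0, 0], [0.068, -0.22, 0, 0, 0, 0], [0.068, -0.22, 0, 0, 0, 0], [0.068, -0.22, 0, 0, 0, 0], [0.068, -0.22, 0, 0, 0, 0]], claw=-1)

```text
t: 1.1
ee_pos: [365.0, -285.6, 230.8]
eef_rot: [-3.141, 0.0, -0.019]
force: [1.9, -0.2, -0.2]
gripper_width: 85.3
finger_force: 0.0
```

Request:
arm_command(steps=[[0.068, -0.22, 0, 0, 0, 0], [0.068, -0.22, 0, 0, 0, 0], [0.068, -0.22, 0, 0, 0, 0], [0.068, -0.22, 0, 0, 0, 0], [0.068, -0.22, 0, 0, 0, 0], [0.068, -0.22, 0, 0, 0, 0], [0.068, -0.22, 0, 0, 0, 0], [0.068, -0.22, 0, 0, 0, 0], [0.068, -0.22, 0, 0, 0, 0]])

```text
t: 2.0
ee_pos: [494.4, 108.2, 231.0]
eef_rot: [3.141, 0.0, -0.017]
force: [1.4, -0.3, 0.2]
gripper_width: 85.3
finger_force: 0.0
```

Request:
arm_command(steps=[[0.068, -0.22, 0, 0, 0, 0], [0.068, -0.22, 0, 0, 0, 0], [0.068, -0.22, 0, 0, 0, 0], [0.068, -0.22, 0, 0, 0, 0], [0, 0, 0, 0, 0, 0]])

```text
t: 2.5
ee_pos: [552.2, 285.4, 229.9]
eef_rot: [-3.141, 0.002, -0.013]
force: [0.6, -0.1, 0.7]
gripper_width: 85.3
finger_force: 0.0
```

Run:
```python
from plant import ctrl
from h import *
np.set_printoptions(precision=2,suppress=True)
s=ctrl.snapshot("wrist");cv2.imwrite("pics/w1.png",s["img"][:,:,::-1]);np.savez("pics/w1.npz",**s)
st=ctrl.get_state();print(st["t"],st["ee_pos"],st["eef_rot"],st["joints"],st["force"])
print(cam(s)[1]);cs,m=blobs(s,(0,150,80),(8,255,255));print([(cen(c),cv2.minEnclosingCircle(c),plane(s,cen(c),71)) for c in cs[:3]])
```

```text
2.55 [551.72 283.25 229.91] [ 3.14  0.   -0.01] [0.39 0.06 1.72 0.   1.36 1.97] [-0.4  -0.01  0.76]
[629.22 286.16 371.87]
[(array([317.95, 228.09]), ((318.2485046386719, 225.5718536376953), 11.759391784667969), array([538.77, 288.57,  71.  ]))]
```

View pics/w1.png

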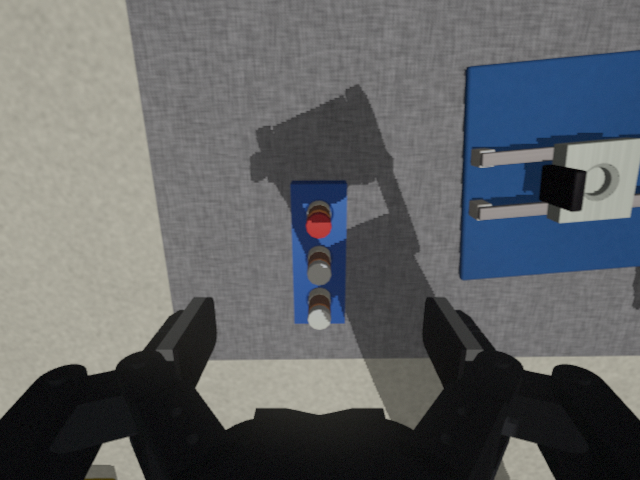

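The wrist view shows the red cap centred at (318,226), the rack's other caps at (319,272) and (319,318), and the nest at (600,181). The cap is at about (538.8, 287.5). I'll descend and grip.

Request:
arm_command(steps=[[-0.065, -0.02, 0.1, 0, 0, 0], [0, 0, 0.2, 0, 0, 0], [0, 0, 0.2, 0, 0, 0], [0, 0, 0.2, 0, 0, 0], [0, 0, 0.1, 0, 0, 0], [0, 0, 0.1, 0, 0, 0], [0, 0, 0.07, 0, 0, 0], [0, 0, 0.03, 0, 0, 0], [0, 0, 0, 0, 0, 0], [0, 0, 0, 0, 0, 0]])

```text
t: 3.55
ee_pos: [539.8, 285.5, 32.5]
eef_rot: [-3.141, -0.002, -0.018]
force: [-0.3, 0.4, -0.0]
gripper_width: 85.4
finger_force: 0.0
```

Request:
arm_command(steps=[[0, 0, 0, 0, 0, 0], [0, 0, 0, 0, 0, 0], [0, 0, 0, 0, 0, 0], [0, 0, 0, 0, 0, 0], [0, 0, 0, 0, 0, 0], [0, 0, 0, 0, 0, 0], [0, 0, 0, 0, 0, 0], [0, 0, 0, 0, 0, 0]], claw=1)

```text
t: 4.35
ee_pos: [539.4, 285.6, 31.8]
eef_rot: [-3.141, -0.001, -0.018]
force: [-0.5, -0.5, 3.8]
gripper_width: 21.5
finger_force: 58.7
```

Request:
arm_command(steps=[[0, 0, -0.05, 0, 0, 0], [0, 0, -0.1, 0, 0, 0], [0, 0, -0.2, 0, 0, 0], [0, 0, -0.2, 0, 0, 0], [0, 0, -0.1, 0, 0, 0], [0, 0, 0, 0, 0, 0]])

```text
t: 4.95
ee_pos: [541.2, 286.2, 166.2]
eef_rot: [-3.139, -0.007, -0.018]
force: [0.4, 0.7, 1.1]
gripper_width: 21.3
finger_force: 59.6
```

Run:
```python
from h import *
np.set_printoptions(precision=1,suppress=True)
T=load("pics/top0.npz");S=load("pics/scene0.npz");W=load("pics/w1.npz")
def block(s,roi,lo=130):
    cs,m=blobs(s,(0,0,lo),(180,70,255),roi)
    g=cv2.morphologyEx(m,cv2.MORPH_OPEN,np.ones((9,9)));c=max(cv2.findContours(g,cv2.RETR_EXTERNAL,cv2.CHAIN_APPROX_NONE)[0],key=cv2.contourArea)
    Wp=np.array([plane(s,p[0],57)[:2] for p in c],np.float32);return cv2.minAreaRect(Wp)
print("top",block(T,(278,200,318,242)))
def nest(s,roi):
    g=cv2.cvtColor(np.ascontiguousarray(s["img"]),cv2.COLOR_RGB2GRAY)[roi[1]:roi[3],roi[0]:roi[2]]
    t=np.median(g);m=(g<t-18).astype(np.uint8)*255
    cs=[c for c in cv2.findContours(m,cv2.RETR_EXTERNAL,cv2.CHAIN_APPROX_NONE)[0]]
    c=max(cs,key=lambda c:cv2.contourArea(cv2.convexHull(c)));h=cv2.convexHull(c);return cen(h)+[roi[0],roi[1]],cv2.contourArea(h)
a,b,w=nest(S,(329,262,356,285)),nest(T,(288,210,309,231)),nest(W,(588,160,622,202))
print(a,b,w);print(tri(S,a[0],T,b[0]),tri(W,w[0],T,b[0]));print(plane(T,b[0],57),plane(S,a[0],57),plane(W,w[0],57))
```

```text
top ((547.2393188476562, 54.62351608276367), (20.35997200012207, 20.248498916625977), 0.5249999761581421)
(array([342. , 272.8]), 176.5) (array([298., 220.]), 124.0) (array([603. , 181.7]), 818.0)
(array([572.9,  37.7,  53.9]), [0.3, 0.3]) (array([573.4,  36.9,  58. ]), [0.9, 0.9])
[572.6  37.2  57. ] [574.9  38.3  57. ] [574.1  35.7  57. ]
```

Request:
arm_command(steps=[[0, 0, 0, 0, 0, -0.132], [0, 0, 0, 0, 0, -0.132], [0, 0, 0, 0, 0, -0.132], [0, 0, 0, 0, 0, -0.132], [0, 0, 0, 0, 0, -0.132], [0, 0, 0, 0, 0, -0.132], [0, 0, 0, 0, 0, -0.132], [0, 0, 0, 0, 0, -0.132], [0, 0, 0, 0, 0, -0.132], [0, 0, 0, 0, 0, -0.132]])

```text
t: 5.95
ee_pos: [537.7, 284.7, 158.6]
eef_rot: [-3.138, 0.003, 1.37]
force: [-0.0, -0.8, -1.2]
gripper_width: 21.3
finger_force: 59.6
```

Request:
arm_command(steps=[[0, 0, 0, 0, 0, -0.132], [0, 0, 0, 0, 0, -0.132], [-0.2, 0.01, 0, 0, 0, 0], [-0.2, 0.01, 0, 0, 0, 0], [-0.2, 0.02, 0, 0, 0, 0], [-0.2, 0.02, 0, 0, 0, 0], [0, 0, 0, 0, 0, 0], [0, 0, 0, 0, 0, 0]])

```text
t: 6.75
ee_pos: [561.2, 125.7, 159.3]
eef_rot: [-3.138, -0.0, 1.639]
force: [0.4, 0.1, -0.4]
gripper_width: 21.5
finger_force: 59.6
```

Run:
```python
from plant import ctrl
from h import *
np.set_printoptions(precision=2,suppress=True)
s=ctrl.snapshot("wrist");cv2.imwrite("pics/w2.png",s["img"][:,:,::-1]);np.savez("pics/w2.npz",**s)
st=ctrl.get_state();print(st["t"],st["ee_pos"],st["eef_rot"],st["joints"],st["force"],cam(s)[1])
for n in [(573.3,37.2,57)]:
    R,c=cam(s);q=R@(np.array(n)-c);print(s["cx"]-s["fx"]*q[0]/q[2],s["cy"]+s["fy"]*q[1]/q[2])
```

```text
6.8 [561.27 126.63 159.66] [-3.14 -0.    1.64] [0.13 0.02 1.89 0.   1.24 0.06] [-0.73  0.42 -0.43] [556.94 203.89 301.45]
326.77692357736873 342.40471177884797
```

View pics/w2.png

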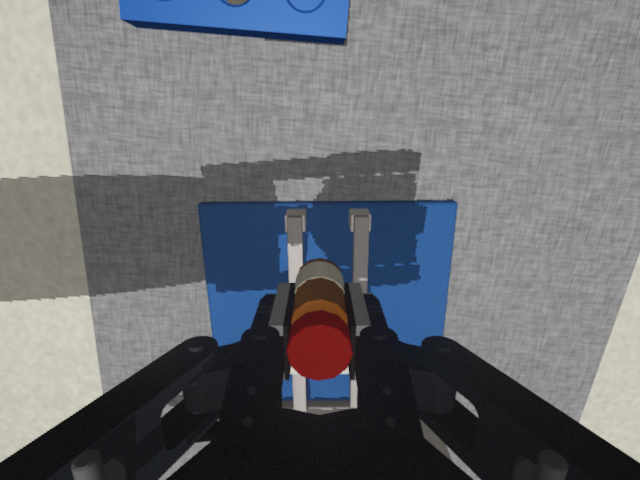

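The wrist view shows the vial held upright with its cap centred at (320,345). The gripper hides the nest. I'll measure the vial's offset from the TCP.

Run:
```python
from plant import ctrl
from h import *
np.set_printoptions(precision=1,suppress=True)
W=load("pics/w2.npz");S=ctrl.snapshot("scene");T=ctrl.snapshot("top")
st=ctrl.get_state();print(st["ee_pos"])
P={}
for k,s in(("W",W),("S",S),("T",T)):
    cs,m=blobs(s,(0,130,60),(8,255,255),(100,150,500,400));c=cs[0];P[k]=cen(c);print(k,cen(c),cv2.boundingRect(c),plane(s,cen(c),197))
print(tri(S,P["S"],T,P["T"]),tri(W,P["W"],S,P["S"]),tri(W,P["W"],T,P["T"]))
c=blobs(W,(0,130,60),(8,255,255),(250,250,400,400))[0][0];x,y,w,h=cv2.boundingRect(c)
print(plane(W,(x+w/2,y+h-w/2),199))
cv2.imwrite("pics/s3.png",cv2.resize(S["img"][160:300,240:440,::-1],(800,560),interpolation=cv2.INTER_CUBIC))
```

```text
[561.5 127.5 160.3]
W [319.7 347. ] (286, 310, 67, 70) [561.7 130.7 197. ]Traceback (most recent call last):
  File "<stdin>", line 8, in <module>
IndexError: list index out of range
```

Run:
```python
from plant import ctrl
from h import *
np.set_printoptions(precision=1,suppress=True)
W=load("pics/w2.npz");R,c=cam(W)
def pt(u,v):
    d=W["range_z"][v,u];q=np.array([(u-W["cx"])/W["fx"]*d,-(v-W["cy"])/W["fy"]*d,-d]);return R.T@q+c
for v in range(262,382,6): print(v,pt(320,v))
print(pt(290,345),pt(350,345))
S=ctrl.snapshot("scene")
cv2.imwrite("pics/s3.png",cv2.resize(S["img"][160:300,260:460,::-1],(800,560),interpolation=cv2.INTER_CUBIC))
```

```text
262 [560.9 141.  145.4]
268 [561.  140.9 152.3]
274 [561.  140.6 158.3]
280 [561.  140.3 163.9]
286 [561.1 140.  169. ]
292 [561.1 140.  174.3]
298 [561.1 139.8 178.9]
304 [561.1 139.2 182.6]
310 [561.2 137.9 184.8]
316 [561.1 140.3 193.1]
322 [561.1 140.1 196.6]
328 [561.2 138.5 197.6]
334 [561.4 136.1 197.5]
340 [561.5 134.4 198.5]
346 [561.7 132.2 198.6]
352 [561.8 129.6 198.3]
358 [562.  126.8 197.7]
364 [562.2 124.7 198.1]
370 [562.3 122.3 198.2]
376 [562.5 120.6 199.1]
[551.6 132.1 198.9] [571.8 132.8 197.8]
```

View pics/s3.png

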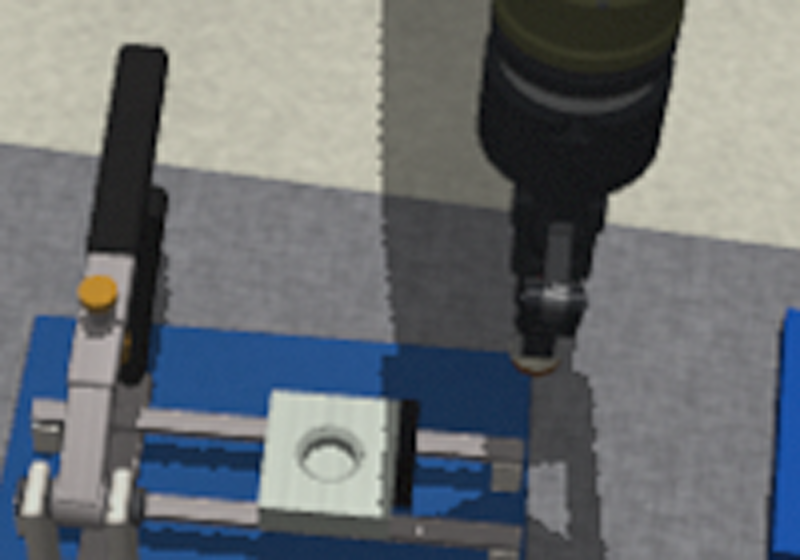

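The scene crop shows the vial foot's front edge at crop (533,373), which is full-frame (393.3,253.3), and the nest at crop (330,453), full-frame (342.5,273.3).

Run:
```python
from h import *
S=load("pics/scene0.npz")
p=plane(S,(393.3,253.3),138.3);print(p, "nest rim", plane(S,(342.3,273.0),57))
```

```text
[571.72586253 130.96658417 138.3       ] nest rim [575.24402822  39.00464328  57.        ]
```

Request:
arm_command(steps=[[-0.117, 0.009, 0, 0, 0, 0], [-0.117, 0.008, 0, 0, 0, 0], [-0.117, 0.008, 0, 0, 0, 0], [-0.117, 0.008, 0, 0, 0, 0], [0, 0, 0, 0, 0, 0], [0, 0, 0.1, 0, 0, 0], [0, 0, 0.12, 0, 0, 0], [0, 0, 0.1, 0, 0, 0], [0, 0, 0.05, 0, 0, 0], [0, 0, 0, 0, 0, 0]])

```text
t: 7.95
ee_pos: [574.0, 34.9, 85.4]
eef_rot: [-3.138, -0.001, 1.642]
force: [-0.7, 0.4, -1.0]
gripper_width: 21.1
finger_force: 59.6
```

Request:
arm_command(steps=[[0, 0, 0.015, 0, 0, 0], [0, 0, 0.015, 0, 0, 0], [0, 0, 0, 0, 0, 0]])

```text
t: 8.25
ee_pos: [575.8, 33.8, 81.9]
eef_rot: [3.141, 0.0, 1.641]
force: [-0.4, -0.4, -1.8]
gripper_width: 21.4
finger_force: 59.6
```

Run:
```python
from plant import ctrl
from h import *
S=ctrl.snapshot("scene");print(ctrl.get_state()["ee_pos"])
cv2.imwrite("pics/s4.png",cv2.resize(S["img"][200:300,270:400,::-1],(780,600),interpolation=cv2.INTER_CUBIC))
```

```text
[575.78374499  33.76557638  81.98616432]
```

View pics/s4.png

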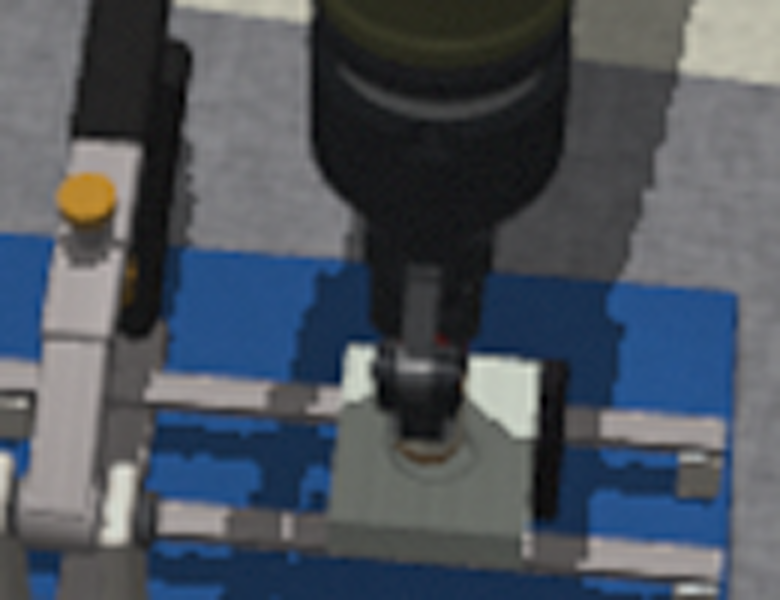

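The crop shows the foot's front edge at (430,463), just above the chamfered mouth, whose centre is at about (433,460). The alignment is within about 2 mm, so I'll nudge and lower slowly.

Request:
arm_command(steps=[[0.004, 0.004, 0, 0, 0, 0], [0, 0, 0.015, 0, 0, 0], [0, 0, 0.015, 0, 0, 0], [0, 0, 0.01, 0, 0, 0], [0, 0, 0, 0, 0, 0]])

```text
t: 8.8
ee_pos: [577.3, 34.6, 78.0]
eef_rot: [3.141, 0.0, 1.641]
force: [-10.1, -0.3, 20.6]
gripper_width: 21.3
finger_force: 61.9
```

The foot touched the +x side of the chamfer. I'll lift slightly and move about 4 mm in -x.

Request:
arm_command(steps=[[0, 0, -0.02, 0, 0, 0], [0, -0.01, -0.01, 0, 0, 0], [0, -0.01, 0, 0, 0, 0], [0, 0, 0, 0, 0, 0], [0, 0, 0.01, 0, 0, 0], [0, 0, 0.01, 0, 0, 0], [0, 0, 0.015, 0, 0, 0], [0, 0, 0, 0, 0, 0]])

```text
t: 9.6
ee_pos: [573.4, 34.4, 74.1]
eef_rot: [3.139, -0.0, 1.641]
force: [0.7, 0.8, 0.0]
gripper_width: 21.3
finger_force: 59.9
```

Request:
arm_command(steps=[[0, 0, 0.01, 0, 0, 0], [0, 0, 0.01, 0, 0, 0], [0, 0, 0.01, 0, 0, 0], [0, 0, 0, 0, 0, 0], [0, 0, 0, 0, 0, 0]])

```text
t: 10.1
ee_pos: [573.0, 34.6, 66.7]
eef_rot: [3.14, -0.0, 1.641]
force: [4.4, 1.7, 3.9]
gripper_width: 21.8
finger_force: 60.3
```

Request:
arm_command(steps=[[0, 0, 0, 0, 0, 0], [0, 0, 0, 0, 0, 0], [0, 0, 0, 0, 0, 0], [0, 0, 0, 0, 0, 0], [0, 0, 0, 0, 0, 0], [0, 0, 0, 0, 0, 0]], claw=-1)

```text
t: 10.7
ee_pos: [572.0, 34.2, 66.2]
eef_rot: [-3.141, 0.0, 1.641]
force: [-1.2, 0.1, -0.2]
gripper_width: 85.4
finger_force: 0.0
```

Request:
arm_command(steps=[[0, 0, -0.05, 0, 0, 0], [0, 0, -0.1, 0, 0, 0], [0, 0, -0.2, 0, 0, 0], [0, 0, -0.2, 0, 0, 0], [0.2, 0, 0, 0, 0, 0], [0.2, 0, 0, 0, 0, 0], [0.1, 0, 0, 0, 0, 0], [0, 0, 0, 0, 0, 0]])

```text
t: 11.5
ee_pos: [565.0, 136.3, 177.4]
eef_rot: [3.14, -0.0, 1.644]
force: [1.1, 0.4, 0.6]
gripper_width: 85.3
finger_force: 0.0
```

Run:
```python
from plant import ctrl
from h import *
np.set_printoptions(precision=1,suppress=True)
S=ctrl.snapshot("scene");T=ctrl.snapshot("top");st=ctrl.get_state();print(st["ee_pos"],st["eef_rot"])
P=[]
for s,roi in((S,(300,220,390,300)),(T,(260,190,330,250))):
    cs,m=blobs(s,(0,130,60),(8,255,255),roi);print([(cen(c),cv2.boundingRect(c)) for c in cs]);P+=[cen(cs[0])] if cs else []
if len(P)==2: print(tri(S,P[0],T,P[1]))
# black push plate in both
for s,roi,z in((S,(345,240,385,300),85),(T,(265,200,292,240),85)):
    cs,m=blobs(s,(0,0,0),(180,255,45),roi);print("plate",[(cen(c),cv2.boundingRect(c),plane(s,cen(c),z)) for c in cs[:2]])
cv2.imwrite("pics/s5.png",cv2.resize(S["img"][200:300,270:400,::-1],(780,600),interpolation=cv2.INTER_CUBIC))
```

```text
[565.2 134.1 176.9] [3.1 0.  1.6]
[(array([342.2, 259. ]), (337, 254, 11, 11))]
[(array([297.6, 219. ]), (293, 215, 10, 9))]
(array([571.3,  36.6,  97.3]), [0.4, 0.4])
plate [(array([361.1, 272.8]), (359, 260, 6, 27), array([587.9,  76.5,  85. ]))]
plate [(array([266.7, 219.3]), (265, 200, 5, 40), array([571.5, 113.5,  85. ])), (array([282.5, 220.7]), (281, 214, 4, 15), array([568. ,  74.2,  85. ]))]
```

View pics/s5.png

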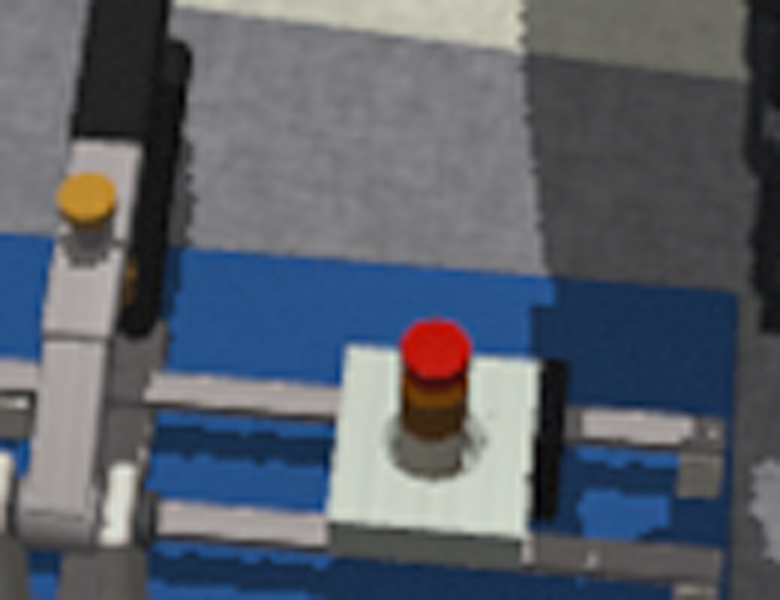

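The crop shows the vial standing in the nest with its cap raised at (435,350), and the push plate at (552,440). I'll shut the gripper and tilt it 30° so its body leans away from the pliers, then descend outside the push plate.

Request:
arm_command(steps=[[0, 0, 0, 0, -0.125, 0], [0, 0, 0, 0, -0.125, 0], [0, 0, 0, 0, -0.125, 0], [0, 0, 0, 0, -0.125, 0], [0, 0, 0, 0, 0, 0], [0, 0, 0, 0, 0, 0]], claw=1)

```text
t: 12.2
ee_pos: [565.1, 133.5, 175.9]
eef_rot: [-3.14, 0.522, 1.641]
force: [0.8, -0.1, -0.0]
gripper_width: 0.3
finger_force: 0.0
```

Request:
arm_command(steps=[[0.042, 0.003, 0.134, 0, 0, 0], [0.042, 0.003, 0.134, 0, 0, 0], [0.042, 0.003, 0.134, 0, 0, 0], [0.042, 0.003, 0.134, 0, 0, 0], [0, 0, 0, 0, 0, 0], [0, 0, 0, 0, 0, 0]])

```text
t: 12.8
ee_pos: [569.6, 108.6, 67.5]
eef_rot: [3.141, 0.523, 1.639]
force: [0.0, 0.2, 1.0]
gripper_width: 0.2
finger_force: 0.0
```

Request:
arm_command(steps=[[-0.0217, 0, 0.0125, 0, 0, 0], [-0.0217, 0, 0.0125, 0, 0, 0], [-0.0217, 0, 0.0125, 0, 0, 0], [-0.0217, 0, 0.0125, 0, 0, 0], [-0.0217, 0, 0.0125, 0, 0, 0], [-0.0346, 0, 0.02, 0, 0, 0], [-0.0346, 0, 0.02, 0, 0, 0], [-0.0346, 0, 0.02, 0, 0, 0], [-0.0346, 0, 0.02, 0, 0, 0], [-0.0346, 0, 0.02, 0, 0, 0]])

```text
t: 13.8
ee_pos: [574.2, 44.3, 66.9]
eef_rot: [3.141, 0.523, 1.641]
force: [2.2, 3.1, 2.3]
gripper_width: 0.4
finger_force: 1.5
```

Request:
arm_command(steps=[[-0.0346, 0, 0.02, 0, 0, 0], [-0.0346, 0, 0.02, 0, 0, 0], [-0.0346, 0, 0.02, 0, 0, 0], [-0.0346, 0, 0.02, 0, 0, 0], [-0.0217, 0, 0.0125, 0, 0, 0], [-0.0217, 0, 0.0125, 0, 0, 0], [-0.0217, 0, 0.0125, 0, 0, 0], [0, 0, 0, 0, 0, 0]])

```text
t: 14.6
ee_pos: [576.4, -2.9, 66.3]
eef_rot: [-3.139, 0.524, 1.641]
force: [0.4, 0.6, 0.3]
gripper_width: 0.1
finger_force: 0.0
```

Request:
arm_command(steps=[[-0.013, 0, 0.0075, 0, 0, 0], [-0.013, 0, 0.0075, 0, 0, 0], [-0.013, 0, 0.0075, 0, 0, 0], [-0.013, 0, 0.0075, 0, 0, 0], [-0.013, 0, 0.0075, 0, 0, 0]])

```text
t: 15.1
ee_pos: [577.5, -17.1, 66.3]
eef_rot: [-3.14, 0.523, 1.641]
force: [-2.6, 2.4, -0.5]
gripper_width: -0.3
finger_force: 1.3
```

Request:
arm_command(steps=[[-0.009, 0, 0.005, 0, 0, 0], [-0.009, 0, 0.005, 0, 0, 0], [0, 0, 0, 0, 0, 0]])

```text
t: 15.4
ee_pos: [578.3, -21.5, 66.5]
eef_rot: [-3.141, 0.524, 1.641]
force: [-0.6, 0.4, -0.3]
gripper_width: 0.0
finger_force: 0.5
```

Not against the stop yet, so I'll keep going in small steps.

Request:
arm_command(steps=[[-0.009, 0, 0.005, 0, 0, 0], [-0.009, 0, 0.005, 0, 0, 0], [0, 0, 0, 0, 0, 0]])

```text
t: 15.7
ee_pos: [578.6, -22.1, 66.6]
eef_rot: [3.14, 0.517, 1.639]
force: [-6.4, 15.2, 3.0]
gripper_width: 0.1
finger_force: 8.0
```

The reading jumped to 15 N, so the shuttle is against its stop. I'll back away, rise and untilt.

Request:
arm_command(steps=[[0.04, 0, -0.025, 0, 0, 0], [0.15, 0, -0.087, 0, 0, 0], [0.1, 0, -0.05, 0, 0, 0], [-0.1, 0, -0.17, 0, 0, 0], [-0.12, 0, -0.208, 0, 0, 0], [-0.12, 0, -0.208, 0, 0, 0], [-0.1, 0, -0.17, 0, 0.125, 0], [0, 0, 0, 0, 0.125, 0], [0, 0, 0, 0, 0.125, 0], [0, 0, 0, 0, 0.125, 0]])

```text
t: 16.7
ee_pos: [575.2, 40.2, 243.3]
eef_rot: [3.137, -0.003, 1.642]
force: [-0.6, -0.1, -0.8]
gripper_width: -0.0
finger_force: 0.0
```

Run:
```python
from plant import ctrl
from h import *
np.set_printoptions(precision=1,suppress=True)
S=ctrl.snapshot("scene");T=ctrl.snapshot("top");st=ctrl.get_state();print(st["t"],st["ee_pos"],st["eef_rot"])
ydir=np.array([-.0744,.9972])
T0=load("pics/top0.npz")
cs,m=blobs(T0,(0,0,0),(180,255,50),(332,225,360,290));c=cs[0]
Wp=np.array([plane(T0,p[0],165)[:2] for p in c],np.float32);print("handle",cv2.minAreaRect(Wp),[plane(T0,(346,v),165) for v in(230,255,280)])
for s,roi in((S,(275,200,340,300)),(T,(315,190,365,260))):
    cs,m=blobs(s,(0,130,60),(6,255,255),roi,3);print([(cen(c),cv2.boundingRect(c)) for c in cs])
cv2.imwrite("pics/s6.png",cv2.resize(S["img"][160:310,230:400,::-1],(680,600),interpolation=cv2.INTER_CUBIC))
```

```text
16.8 [574.9  37.4 242.1] [3.1 0.  1.6]
handle ((478.3941650390625, -77.220947265625), (128.91087341308594, 26.790754318237305), 4.901879787445068) [array([539.7, -80.4, 165. ]), array([481.4, -80.5, 165. ]), array([423.4, -80.7, 165. ])]
[(array([290.1, 254.3]), (289, 252, 3, 6))]
[]
```

View pics/s6.png

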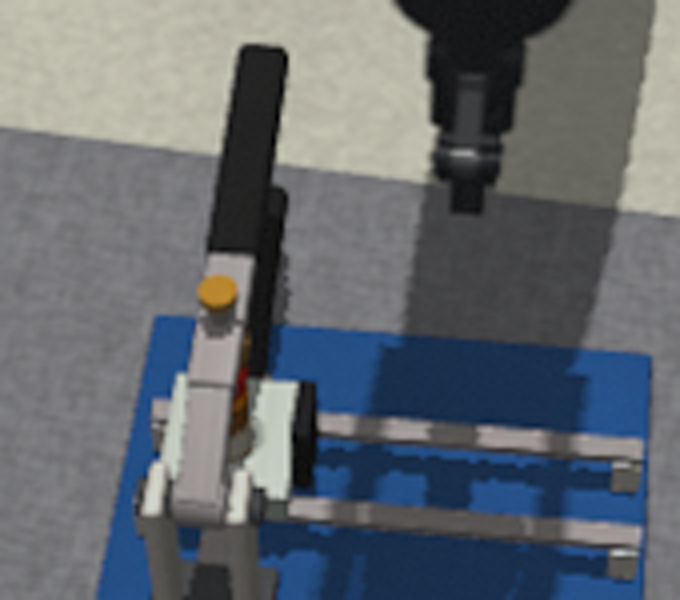

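The crop shows the shuttle under the jaw with its block at (235,430) and the red cap just visible at (242,383) under the pliers' arm. The grip runs from (230,253) to (263,50). I'll go above the grip.

Request:
arm_command(steps=[[-0.136, -0.144, 0, 0, 0, 0], [-0.136, -0.144, 0, 0, 0, 0], [-0.136, -0.144, 0, 0, 0, 0], [-0.136, -0.144, 0, 0, 0, 0], [0, 0, 0.1, 0, 0, 0], [0, 0, 0.1, 0, 0, 0], [0, 0, 0.05, 0, 0, 0], [0, 0, 0.02, 0, 0, 0], [0, 0, 0, 0, 0, 0], [0, 0, 0, 0, 0, 0]])

```text
t: 17.8
ee_pos: [467.5, -76.0, 187.7]
eef_rot: [3.141, 0.001, 1.642]
force: [-0.0, 0.4, 0.9]
gripper_width: 0.1
finger_force: 0.0
```

Run:
```python
from plant import ctrl
from h import *
np.set_printoptions(precision=1,suppress=True)
s=ctrl.snapshot("wrist");st=ctrl.get_state();print(st["t"],st["ee_pos"])
S=load("pics/scene0.npz");print(plane(S,(291.6,197.5),168),plane(S,(295.8,172.5),180),plane(S,(287.5,223),155))
cv2.imwrite("pics/w7.png",s["img"][:,:,::-1])
```

```text
17.85 [467.5 -76.1 187.9]
[495.6 -75.2 168. ] [439.7 -78.3 180. ] [548.9 -72.1 155. ]
```

View pics/w7.png

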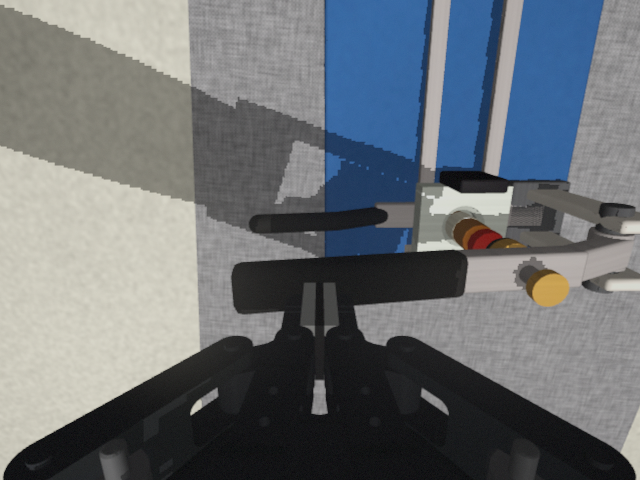

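The wrist view shows the shut fingertips at (320,310) over the grip, which spans u 233–467 and v 255–310, with the cap under the pad near (490,240). I'll shift +6 mm along the grip and start down.

Request:
arm_command(steps=[[0, 0.03, 0.02, 0, 0, 0], [0, 0, 0.02, 0, 0, 0], [0, 0, 0.015, 0, 0, 0], [0, 0, 0.01, 0, 0, 0], [0, 0, 0.01, 0, 0, 0], [0, 0, 0.01, 0, 0, 0], [0, 0, 0.01, 0, 0, 0]])

```text
t: 18.55
ee_pos: [472.8, -75.7, 167.7]
eef_rot: [3.142, 0.0, 1.641]
force: [-1.5, 0.2, 1.2]
gripper_width: -0.4
finger_force: 0.7
```

Request:
arm_command(steps=[[0, 0, 0.005, 0, 0, 0], [0, 0, 0.005, 0, 0, 0], [0, 0, 0.005, 0, 0, 0]])

```text
t: 18.85
ee_pos: [472.9, -75.7, 165.0]
eef_rot: [3.141, 0.0, 1.641]
force: [-1.2, 0.1, 1.9]
gripper_width: -0.0
finger_force: 0.7
```

Request:
arm_command(steps=[[0, 0, 0.005, 0, 0, 0], [0, 0, 0.005, 0, 0, 0], [0, 0, 0.005, 0, 0, 0], [0, 0, 0.005, 0, 0, 0]])

```text
t: 19.25
ee_pos: [472.8, -75.7, 160.8]
eef_rot: [-3.142, 0.0, 1.641]
force: [-0.5, 0.4, 2.1]
gripper_width: -0.1
finger_force: 0.8
```

Request:
arm_command(steps=[[0, 0, 0.005, 0, 0, 0], [0, 0, 0.005, 0, 0, 0], [0, 0, 0.005, 0, 0, 0]])

```text
t: 19.55
ee_pos: [472.8, -75.6, 157.8]
eef_rot: [-3.142, -0.0, 1.641]
force: [-1.2, -0.1, 1.9]
gripper_width: -0.0
finger_force: 0.8
```

Request:
arm_command(steps=[[0, 0, 0.005, 0, 0, 0], [0, 0, 0.005, 0, 0, 0], [0, 0, 0.005, 0, 0, 0], [0, 0, 0.005, 0, 0, 0]])

```text
t: 19.95
ee_pos: [472.8, -75.7, 153.8]
eef_rot: [-3.142, 0.0, 1.641]
force: [-1.5, -0.1, 2.7]
gripper_width: 0.2
finger_force: 0.9
```

Request:
arm_command(steps=[[0, 0, 0.005, 0, 0, 0], [0, 0, 0.005, 0, 0, 0], [0, 0, 0.005, 0, 0, 0], [0, 0, 0.005, 0, 0, 0]])

```text
t: 20.35
ee_pos: [472.6, -75.7, 150.8]
eef_rot: [-3.14, -0.0, 1.641]
force: [-6.0, 0.6, 10.2]
gripper_width: -0.2
finger_force: 5.0
```

Request:
arm_command(steps=[[0, 0, 0.005, 0, 0, 0], [0, 0, 0.005, 0, 0, 0]])

```text
t: 20.55
ee_pos: [472.4, -75.8, 149.7]
eef_rot: [-3.14, -0.0, 1.641]
force: [-9.2, 1.3, 11.9]
gripper_width: 0.1
finger_force: 6.2
```

Request:
arm_command(steps=[[0, 0, 0.005, 0, 0, 0], [0, 0, 0.005, 0, 0, 0]])

```text
t: 20.75
ee_pos: [472.5, -75.8, 147.2]
eef_rot: [-3.14, 0.0, 1.641]
force: [-7.9, 0.8, 9.5]
gripper_width: 0.2
finger_force: 4.6
```

Request:
arm_command(steps=[[0, 0, 0.005, 0, 0, 0]])

```text
t: 20.85
ee_pos: [472.5, -75.8, 145.9]
eef_rot: [-3.14, 0.0, 1.641]
force: [-5.7, 0.6, 7.9]
gripper_width: -0.1
finger_force: 3.7
```

Request:
arm_command(steps=[[0, 0, 0.005, 0, 0, 0], [0, 0, 0.005, 0, 0, 0]])

```text
t: 21.05
ee_pos: [472.7, -75.8, 143.4]
eef_rot: [-3.141, 0.0, 1.641]
force: [-2.5, -1.0, 5.6]
gripper_width: -0.1
finger_force: 2.3
```

Request:
arm_command(steps=[[0, 0, 0.005, 0, 0, 0]])

```text
t: 21.15
ee_pos: [472.8, -75.8, 142.1]
eef_rot: [-3.142, 0.0, 1.641]
force: [-2.5, -0.3, 2.8]
gripper_width: -0.3
finger_force: 1.5
```

Request:
arm_command(steps=[[0, 0, 0.005, 0, 0, 0]])

```text
t: 21.25
ee_pos: [472.9, -75.7, 140.7]
eef_rot: [3.141, 0.0, 1.641]
force: [-2.2, -0.2, 2.9]
gripper_width: -0.1
finger_force: 1.1
```

Request:
arm_command(steps=[[0, 0, 0.005, 0, 0, 0]])

```text
t: 21.35
ee_pos: [472.8, -75.7, 139.6]
eef_rot: [-3.142, 0.0, 1.641]
force: [-2.7, -0.3, 2.8]
gripper_width: -0.2
finger_force: 1.2
```

Request:
arm_command(steps=[[0, 0, 0.003, 0, 0, 0]])

```text
t: 21.45
ee_pos: [472.7, -75.7, 139.0]
eef_rot: [-3.141, 0.0, 1.641]
force: [-2.1, -1.2, 3.4]
gripper_width: 0.3
finger_force: 2.0
```

Request:
arm_command(steps=[[0, 0, 0.003, 0, 0, 0], [0, 0, 0, 0, 0, 0]])

```text
t: 21.65
ee_pos: [472.7, -75.7, 138.9]
eef_rot: [-3.141, 0.0, 1.641]
force: [-4.0, -0.2, 4.7]
gripper_width: 0.2
finger_force: 2.5
```

The force fell back to spring level and is now turning solid, so the cap has clicked. I'll ease off.

Request:
arm_command(steps=[[0, 0, -0.01, 0, 0, 0], [0, 0, -0.02, 0, 0, 0], [0, 0, -0.02, 0, 0, 0], [0, 0, -0.02, 0, 0, 0], [0, 0, -0.02, 0, 0, 0], [0, 0, -0.02, 0, 0, 0], [0, 0, -0.03, 0, 0, 0], [0, 0, -0.05, 0, 0, 0], [0, 0, -0.15, 0, 0, 0], [0, 0, -0.2, 0, 0, 0]])

```text
t: 22.65
ee_pos: [471.0, -75.2, 245.3]
eef_rot: [-3.136, -0.002, 1.641]
force: [1.0, -1.1, 0.3]
gripper_width: 0.3
finger_force: 0.0
```

Request:
arm_command(steps=[[0.2, 0, 0, 0, 0, 0], [0.2, 0, 0, 0, 0, 0], [0.2, 0, 0, 0, 0, 0], [0.2, 0, 0, 0, 0, 0], [0, 0, 0, 0, 0, 0], [0, 0, 0, 0, 0, 0]])

```text
t: 23.25
ee_pos: [461.2, 84.4, 246.8]
eef_rot: [-3.141, 0.001, 1.643]
force: [0.8, -0.7, 0.3]
gripper_width: -0.3
finger_force: 0.0
```

Run:
```python
from plant import ctrl
from h import *
np.set_printoptions(precision=1,suppress=True)
S=ctrl.snapshot("scene");st=ctrl.get_state();print(st["t"],st["ee_pos"],st["force"])
S0=cv2.imread("pics/s6.png");cv2.imwrite("pics/s8.png",np.hstack([cv2.resize(S["img"][160:310,230:400,::-1],(400,353),interpolation=cv2.INTER_CUBIC),cv2.resize(S0,(400,353))]))
```

```text
23.3 [461.4  83.7 246.7] [ 0.1 -0.5  0.4]
```

View pics/s8.png

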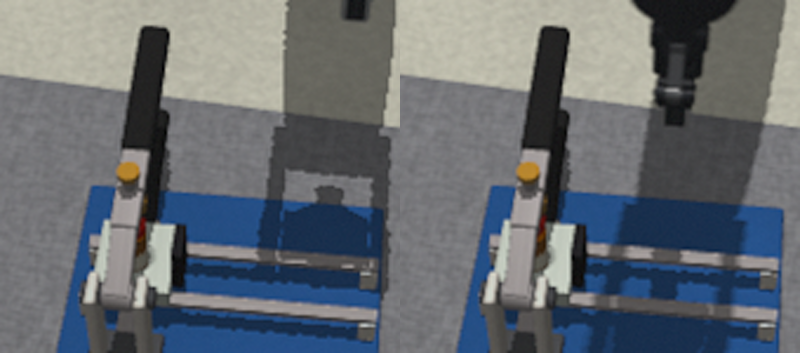

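The handle is back up at (150,90), and the shuttle and vial are still home. I'll check the cap's height numerically, then hand in.

Run:
```python
from plant import ctrl
from h import *
S=ctrl.snapshot("scene")
for lo in(130,100): print([(cen(c),cv2.boundingRect(c)) for c in blobs(S,(0,lo,50),(6,255,255),(275,200,340,300),2)[0]])
```

```text
[(array([290.05797101, 256.01449275]), (289, 252, 3, 9))]
[(array([290.01333333, 255.85333333]), (289, 252, 3, 9))]
```

```bash
python3 -c "
from plant import ctrl
print(ctrl.finish_job())"
```

```text
the job is handed in; nothing more can be done
None
```

I capped the vial and handed the job in. The force trace and a roughly 1.7-pixel drop of the red cap in the scene camera both point to the cap being down. The vial is in the nest, the shuttle is home and the handle has sprung back up; the judge's verdict was not shown.

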